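# Prop a footstool rail with a crank-driven bench jack

### The arm

A 6-joint arm with a two-finger parallel gripper is mounted at the origin on the work surface. World frame = base frame: x ahead of the robot, y to its left, z up, the work surface at z = 0. Lengths are in m, angles in rad, forces in N, time in s.
With the tool pointing down it reaches from about 0.325 to 0.85 m from the base axis. Payload 4.4 kg.
Tool frame: the origin (TCP) lies between the finger pads; the fingertips stand 25 mm ahead of it and the grasp point (between the pads) lies 6 mm ahead of it (bot.tips_ahead is the distance from the TCP to the fingertips, in m); z points along the fingers, y is the line along which they close (so a half turn about z gives the same grasp; the last joint's range is limited). The gripper opens to 94 mm and grips with 3 to 60 N. Pads are 16 mm wide; open, the fingers measure 119 mm over their backs; the gripper's body (75 mm by 177 mm) begins 78 mm behind the grasp point.
Start: joints at [-1.399, 0.207, 1.542, -0, 1.393, -0.15], TCP at [0.182, -0.545, 0.23] pointing down, gripper open.
Joint ranges: [-2.73, 2.73], [-0.86, 2.22], [0.23, 2.46], [-1.11, 4.25], [0.08, 2.63], [-2.82, 2.82]. Speed limits (rad/s): [2.79, 2.79, 3.14, 3.14, 3.14, 3.14].

### API

Orientations are given as a rotation vector (axis times angle).
In Python, from rig import bot, viewer gives the robot as it stands.
- The arm moves only by the tool play_rows, never from a script. Its argument "plan" is a list of rows, each a list of 3 entries, a list of its own where there are three numbers: the shift along the tool's x, y, z in cm, then the turn about the tool's z in rad, then the gripper command: -1 is shut, 1 is fully open, values between are in proportion. A call has exactly 10 rows; each row shifts and turns the commanded pose from where the row before left it, along the tool's axes as they then stand; what a row does not reach is not made up. A row lasts 1/8 s, in which the tool goes at most 62.5 mm and 10.7 degrees, less where a joint would pass 70% of its speed; a pose out of reach is approached as far as the arm can. A call with a gripper value outside its range is refused whole. The fingers move at their own pace and stop on an object; "grip_force" is the grip in N (left out, the last holds). Time passes only in rows, so rows that do not move let the fingers close, or fill a call up. It gives the time, the measured TCP pose, the force, the opening and the grip force at its end, in the units of the state.
- bot.observe(): the state, without advancing time (a new reading comes with each control period).
- viewer.get_image(name): name is "scene" or "top"; returns (picture, depth): 384x512x3 uint8, red, green, blue; 384x512 float32, m along the optical axis (not along the pixel's ray), 0 where there is no reading.
- viewer.get_calibration(name): a dict with "fx", "fy", "cx", "cy" (pixels), "dist" ([k1, k2, p1, p2, k3] as OpenCV has them; the pictures are not rectified), "pose" (4x4, takes a point from camera to world coordinates). Camera axes: x right, y down, z forward; pixel columns grow to the right and rows downward; lengths in m; the calibration is good to about 2 mm. A picture is of the moment at which its call begins. get_calibration takes no time and is no camera call.
- bot.finish_job(): hands the job in; it is judged then, once.
The state is a dict: "t": time; "joint_pos": joint angles; "qd": joint speeds; "effort": joint torques, N m; "ee_pos": TCP position; "eef_rot": TCP orientation; "force": force on the tool from outside, world axes, zero at the start; "moment": the same for the moment, N m; "gripper_width": finger opening in m; "finger_force": force on a finger pad.
Only numpy, scipy, OpenCV 4.12 (cv2) and the standard library are available. Lean on these libraries where they do the work, as an engineer would, in place of code of your own. Each camera call takes 0.05 s, during which the arm holds its last target. There are 200 camera calls.

### The job

Fit the loose red crank fully down onto the square drive of the green bench jack, then take the crank's upright wooden grip and wind it clockwise (seen from above) until the rubber pad comes up against the dark packing block under the footstool frame's rail. From first contact, which you feel as the crank growing steadily heavier, nip it up by another eighth to a quarter of a turn, no more; leave the crank sitting on the drive, let go and back away. Do not force the crank sideways or downwards, and leave the other things on the bench where they are.

Things in the scene. Friction and masses are not known exactly. Their poses are not given: they have to be found in the camera images.
- crank: Loose red crank, 0.35-0.7 kg, standing socket down. Origin: centre of the socket mouth in its underside; z up, x along the arm. Dark steel block 44 x 44 x 32 mm high with a square socket 16 x 16 mm, 24 mm deep (sides along x, y); a red neck above; a flat arm 22 mm wide, z = 33-44 mm, out to x = 98 mm. Fits the drive in any quarter turn: 1 mm play a side, about 0.15 rad of turning play each way.
- crank_neck (a point): Middle of the gripping height of the crank's red square neck (28 x 28 mm, sides along the crank's x and y, from 32 to 84 mm above its origin): on the socket's axis, 66 mm above the origin. Good for carrying and fitting, from above on any two opposite faces, fingertips staying above 45 mm (the arm).
- crank_grip (a point): On the axis of the crank's upright wooden grip: 85 mm from the socket axis along the crank's x, 82 mm above its origin. Grip 22 mm in diameter, from 48 to 104 mm above the origin; it spins freely on its pin, so a gripper can hold it and follow the circle without turning.
- drive: Square steel drive stub, 14 x 14 mm, 22 mm tall (top 4 mm reduced to 11.5 mm), upright, turns about the vertical. Origin: on its axis at the shoulder, 62 mm above the bench, where the crank's origin lies when fully fitted; x, y along the square's sides. Clockwise lifts 6 mm a turn. Unloaded it takes 0.5 N m (6 N at the grip while turning; less felt at a pause); it stays where left.
- jack: Green bench jack, bolted down: a 330 x 80 mm foot, a gearbox 84 x 74 mm and 55 mm high with a steel collar 40 mm across up to 62 mm. Origin on the bench under the drive's axis; x runs along the foot to the lifting column, 220 mm away.
- saddle: Lifting column of the jack with a black domed rubber pad, 44 mm in diameter. Origin: top of the dome, 121 to 126 mm above the bench at the start; only goes up and down, by the drive. The pad gives 0.75 mm at 60 N, 1.5 mm at 240 N: the drive is heavier by 0.06 N m (0.7 N at the crank's grip) an eighth turn past first contact and by 0.22 N m (2.6 N) a quarter turn past it.
- stool: Beech end frame of a footstool, standing fixed in two dark blocks: two legs 400 mm apart, 185 mm high, joined by a rail 26 mm thick, 140 to 185 mm high, above the saddle. Origin on the bench under the rail's middle; x away from the drive, y along the rail. A dark packing block 50 x 60 mm under the rail hangs 4-8.5 mm below it, depth not measured: 6 to 15 mm (1-2.5 turns) above the pad at the start.
- tack_tin: Bystander: steel tin, 64 mm diameter, 60 mm high; origin at the centre of its underside. It stands at one side of the jack, the crank at the other; which is where varies.
- hammer: Bystander: hammer lying on the bench at the right.
- tack_lifter: Bystander: screwdriver-like tack lifter lying at the left.
- bobbin: Bystander: wooden bobbin 44 mm wide, 50 mm high, at the right.
- glue: Bystander: white bottle, 56 mm wide, 150 mm high, at the far left.
- chalk_block: Bystander: blue block 70 x 40 x 30 mm at the left.
Not all that is in view belongs to the job. What is shaped like the crank but blue or pink is not meant.

How it is judged:
By the outcome, as a careful person would: the job done as asked, in the order asked, and still so for the second after the job is handed in, with the robot touching nothing.
It also fails if it takes over 72 s, if anything falls off the work surface, if the arm or the gripper's body presses on something with over 40 N, if the wrist force passes 120 N, or if a joint passes its speed limit or range.

## Working session

There is one attempt and no reset: what is moved stays moved. The work goes in short steps, Python scripts to look and compute and a tool call to move; the robot and the scene stay as the last step left them, time stands still between calls to the robot, and variables do not carry over. Pictures are saved under pics/ and viewed, at most 10 in all, crops included, and the job is handed in when it is done.

Besides the shell and the picture viewer there is one more tool, called after ">>>" by a JSON object that holds its "api" and its "payload", one argument or row to a line. play_rows: Moves the arm, as the interface text tells. Its arguments: {"type":"object","properties":{"plan":{"type":"array"},"grip_force":{"type":"number"}},"required":["plan"]}

```bash
mkdir -p pics; ls; cat > h.py <<'E'
import numpy as np, cv2
from rig import bot, viewer
def get(n):
    im,d=viewer.get_image(n); return im,d,viewer.get_calibration(n)
def und(c,uv):
    K=np.array([[c['fx'],0,c['cx']],[0,c['fy'],c['cy']],[0,0,1.]])
    return cv2.undistortPoints(np.array(uv,float).reshape(-1,1,2),K,np.array(c['dist'],float)).reshape(-1,2)
def onplane(c,uv,z):
    p=und(c,uv); T=np.array(c['pose']); r=np.c_[p,np.ones(len(p))]@T[:3,:3].T; o=T[:3,3]
    return o+r*((z-o[2])/r[:,2])[:,None]
def cloud(c,d):
    v,u=np.mgrid[:384,:512]; p=und(c,np.stack([u,v],-1)); T=np.array(c['pose'])
    P=np.c_[p,np.ones(len(p))]*d.reshape(-1,1)
    return (P@T[:3,:3].T+T[:3,3]).reshape(384,512,3)
def save(n,im,s=None):
    if s: im=cv2.resize(im,None,fx=s,fy=s,interpolation=cv2.INTER_CUBIC)
    cv2.imwrite('pics/'+n,im[...,::-1])
E
python3 - <<'E'
from h import *
print(bot.observe())
for n in ('scene','top'):
    im,d,c=get(n); save(n+'0.png',im,1.5); print(n,np.array(c['pose']).round(3).tolist(),c['fx'],c['cx'],c['cy'],c['dist'],(d>0).mean())
    np.savez(n+'0.npz',im=im,d=d)
E
```

```text
pics
{'t': 0.0, 'joint_pos': array([-1.39949464e+00,  2.07418147e-01,  1.54292281e+00, -1.20035290e-05,
        1.39350366e+00, -1.50470769e-01]), 'qd': array([ 1.74838554e-05, -3.33436949e-04, -3.20885372e-04, -1.32020237e-03,
        4.13533328e-04, -1.19070496e-03]), 'effort': array([ 2.06638470e-04, -3.70879626e+01, -2.81418782e+01,  6.97595207e-02,
        3.62349395e-02, -1.67613193e-04]), 'ee_pos': array([ 0.1817164 , -0.54474774,  0.22930658]), 'eef_rot': array([-3.09879802e+00, -5.02903909e-01,  5.53578205e-05]), 'force': array([-0.38211466, -0.18016483,  0.21731592]), 'moment': array([ 0.01129475, -0.04832935,  0.04115995]), 'finger_force': 0.0, 'gripper_width': 0.09393413671539741}
scene [[0.829, 0.334, -0.449, 1.24], [0.56, -0.499, 0.662, -0.908], [-0.003, -0.8, -0.6, 0.97], [0.0, 0.0, 0.0, 1.0]] 394.47342690073026 254.05369508560364 187.90550266219043 [-0.03768776  0.          0.          0.          0.        ] 0.9769388834635416
top [[-0.028, -0.982, 0.186, 0.299], [-0.999, 0.032, 0.015, 0.035], [-0.021, -0.186, -0.982, 1.572], [0.0, 0.0, 0.0, 1.0]] 461.4645664641554 260.5636345543342 191.32895011526375 [-0.150557  0.        0.        0.        0.      ] 0.9962005615234375
```

View pics/scene0.png

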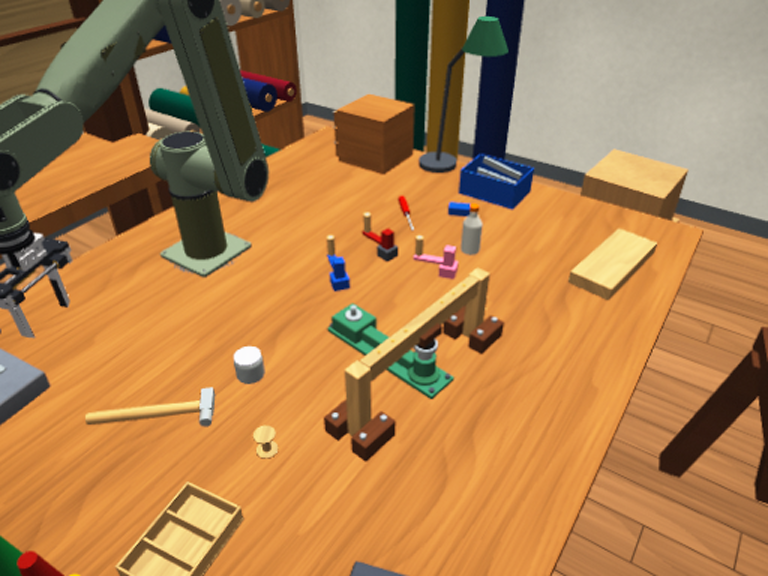

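View pics/top0.png

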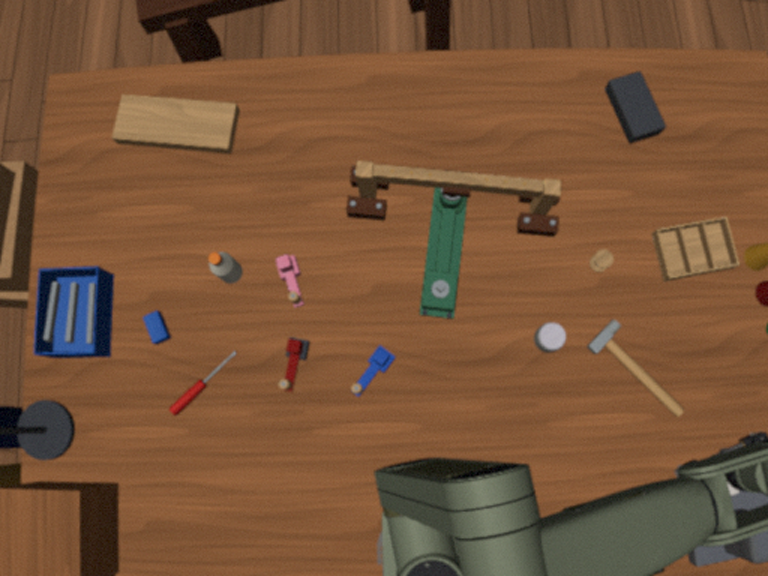

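The scene view shows the red crank at about (385,243), the jack drive at (352,315) and the tin at (248,365). In the top view the crank's neck is at (296,346) with its grip at (285,384), and the drive is at (440,288). Next I'll measure these.

```bash
cat > m.py <<'E'
from h import *
def centroid(P,m): 
    Q=P[m]; return np.median(Q,0)
def red(im):
    h=cv2.cvtColor(im,cv2.COLOR_RGB2HSV); return ((h[...,0]<6)|(h[...,0]>174))&(h[...,1]>170)&(h[...,2]>70)
E
python3 - <<'E'
from m import *
for n in ('top','scene'):
    z=np.load(n+'0.npz'); im,d=z['im'],z['d']; c=viewer.get_calibration(n); P=cloud(c,d)
    near=lambda x,y,r:np.hypot(P[...,0]-x,P[...,1]-y)<r
    # rough points
    uv={'top':[(197,232),(190,256),(293,192)],'scene':[(258,160),(245,145),(235,210)]}[n]
    g=[onplane(c,[u],h)[0] for u,h in zip(uv,(.084,.104,.084))]
    print(n,[x.round(3).tolist() for x in g])
    r=red(im)&near(g[0][0],g[0][1],.13)
    for lo,hi in ((.025,.05),(.05,.075),(.075,.095)):
        m=r&(P[...,2]>lo)&(P[...,2]<hi); print('red',lo,m.sum(), P[m].mean(0).round(4) if m.any() else '')
    m=near(g[1][0],g[1][1],.03)&(P[...,2]>.09)&(P[...,2]<.115); print('grip top',m.sum(),P[m].mean(0).round(4),P[m].min(0).round(4),P[m].max(0).round(4))
    m=near(g[2][0],g[2][1],.03)&(P[...,2]>.073)&(P[...,2]<.1); print('drive top',m.sum(),P[m].mean(0).round(4),P[m].min(0).round(4),P[m].max(0).round(4))
    m=near(g[2][0],g[2][1],.04)&(P[...,2]>.058)&(P[...,2]<.067); print('collar',m.sum(),((P[m].min(0)+P[m].max(0))/2).round(4),(P[m].max(0)-P[m].min(0)).round(4))
    np.savez('P'+n,P=P)
    (x0,y0)=np.array(uv).min(0)-25; 
    a=im[uv[0][1]-30:uv[0][1]+50,uv[0][0]-40:uv[0][0]+40]; b=im[uv[2][1]-40:uv[2][1]+40,uv[2][0]-40:uv[2][0]+40]
    if n=='top': A=[np.hstack([a,b])]
    else: A.append(np.hstack([a,b]))
save('crop.png',np.vstack(A),3.7)
E
```

```text
top [[0.453, 0.268, 0.084], [0.375, 0.288, 0.104], [0.576, -0.048, 0.084]]
red 0.025 107 [0.4146 0.284  0.0426]
red 0.05 5 [0.4491 0.2693 0.0609]
red 0.075 67 [0.458 0.274 0.083]
grip top 37 [0.378  0.2916 0.1039] [0.3688 0.2823 0.0954] [0.3882 0.3022 0.1099]
drive top 22 [ 0.578  -0.0496  0.0817] [ 0.57   -0.0585  0.0733] [ 0.5864 -0.0419  0.0929]
collar 114 [ 0.5757 -0.0493  0.0625] [0.0646 0.0673 0.009 ]
scene [[0.483, 0.236, 0.084], [0.389, 0.278, 0.104], [0.594, -0.075, 0.084]]
red 0.025 56 [0.416  0.2782 0.0431]
red 0.05 31 [0.459  0.2655 0.0631]
red 0.075 25 [0.4605 0.2694 0.0834]
grip top 23 [0.3796 0.2907 0.1006] [0.3688 0.2815 0.0913] [0.3873 0.3007 0.107 ]
drive top 13 [ 0.5792 -0.0532  0.0804] [ 0.5763 -0.0594  0.0732] [ 0.5853 -0.0498  0.0877]
collar 73 [ 0.5854 -0.0611  0.0621] [0.0537 0.0508 0.0082]
```

View pics/crop.png

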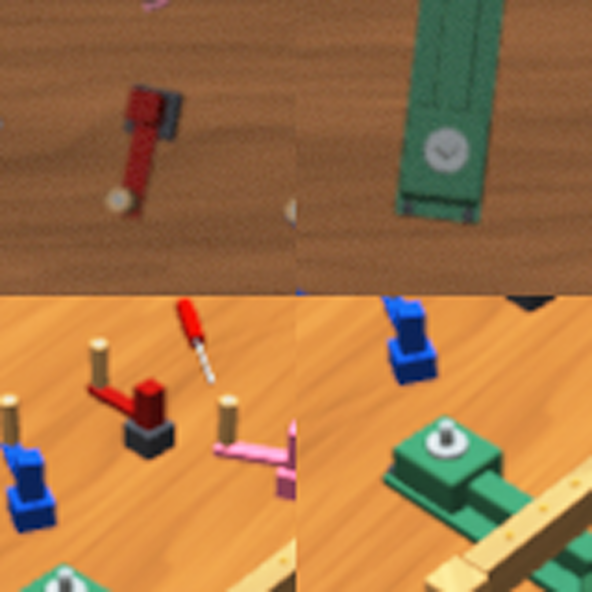

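The crops show the red neck, its grip towards the robot, and the steel stub on the pale collar. I still need the drive's yaw, so I'll average a few frames and zoom in on the stub.

```bash
python3 - <<'E'
from m import *
out=[]
for n,(u,v) in (('top',(293,192)),('scene',(235,210))):
    c=viewer.get_calibration(n)
    im=np.mean([viewer.get_image(n)[0].astype(float) for _ in range(10)],0).astype(np.float32); np.save('avg_'+n,im)
    a=im[v-14:v+14,u-14:u+14]; a=np.clip((a-a.min())/(a.max()-a.min())*255,0,255).astype(np.uint8)
    out.append(cv2.resize(a,(396,396),interpolation=cv2.INTER_LANCZOS4))
    h=cv2.cvtColor(im.astype(np.uint8),cv2.COLOR_RGB2HSV)
    P=np.load('P'+n+'.npz')['P']
    g=(h[...,0]>60)&(h[...,0]<85)&(h[...,1]>100)&(np.hypot(P[...,0]-.65,P[...,1]+.06)<.25)
    m=g&(abs(P[...,2]-.055)<.004)
    if m.sum()>20: print(n,'box top',m.sum(),cv2.minAreaRect((P[m][:,:2]*1000).astype(np.float32)))
    m=g&(P[...,2]<.03); print(n,'foot',m.sum(),cv2.minAreaRect((P[m][:,:2]*1000).astype(np.float32)))
save('drive.png',np.hstack(out))
E
```

```text
top box top 295 ((664.4857177734375, -62.36444854736328), (69.12479400634766, 257.2591552734375), 81.04200744628906)
top foot 580 ((675.4854736328125, -65.19093322753906), (71.61637878417969, 297.90667724609375), 81.33920288085938)
scene box top 199 ((679.2327880859375, -71.22146606445312), (67.1280288696289, 282.5916748046875), 79.8797378540039)
scene foot 640 ((685.7500610351562, -70.63785552978516), (77.74746704101562, 325.5622863769531), 81.39179992675781)
```

View pics/drive.png

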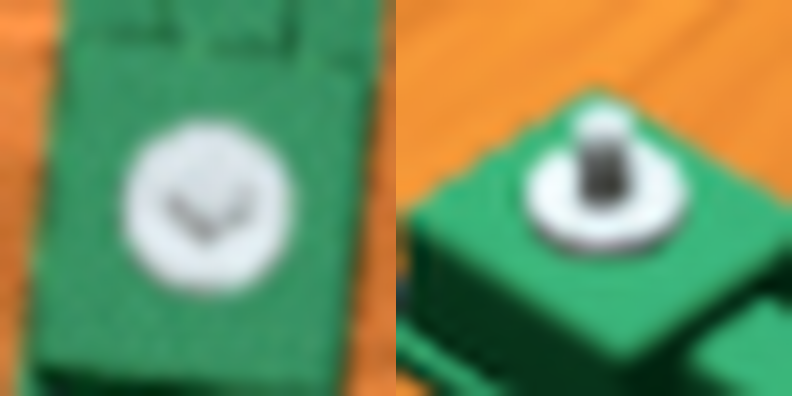

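The stub appears turned about 45° in the top view and nearly face-on in the scene view, which puts the drive's yaw at about 40° mod 90°. I'll pin down the centres with ray casts.

```bash
cat >> m.py <<'E'
def blob(mask,near,r=40):
    k,l,s,ce=cv2.connectedComponentsWithStats(mask.astype(np.uint8)); 
    j=[i for i in range(1,k) if np.hypot(*(ce[i]-near))<r]; i=max(j,key=lambda i:s[i,4]); 
    cnt=max(cv2.findContours((l==i).astype(np.uint8),cv2.RETR_EXTERNAL,cv2.CHAIN_APPROX_NONE)[0],key=len)
    return cnt[:,0].astype(float),s[i,4],ce[i]
E
python3 - <<'E'
from m import *
for n,dr,gr,nk in (('top',(293,192),(190,256),(197,232)),('scene',(235,210),(245,145),(258,160))):
    im=np.load('avg_'+n+'.npy'); c=viewer.get_calibration(n); P=np.load('P'+n+'.npz')['P']
    S=4; big=cv2.resize(im,None,fx=S,fy=S,interpolation=cv2.INTER_CUBIC); big=np.clip(big,0,255).astype(np.uint8)
    h=cv2.cvtColor(big,cv2.COLOR_RGB2HSV)
    tf=lambda q:(np.asarray(q)+.5)/S-.5
    # collar
    cnt,a,ce=blob((h[...,1]<70)&(h[...,2]>100),np.array(dr)*S,40)
    W=onplane(c,tf(cnt),.062)*1000; e=cv2.fitEllipse(cv2.convexHull(W[:,:2].astype(np.float32))); print(n,'collar',a,e)
    # neck top: red, h>.075
    P4=cv2.resize(P[...,2],None,fx=S,fy=S,interpolation=cv2.INTER_NEAREST)
    r=red(big); cnt,a,ce=blob(r,np.array(nk)*S,60)
    W=onplane(c,tf(cnt),.0385)*1000; print('red',a,'arm-plane rect',cv2.minAreaRect(W[:,:2].astype(np.float32)))
    t=r&(P4>.078)&(np.hypot(*(np.stack(np.meshgrid(np.arange(512*S),np.arange(384*S)),-1)-np.array(nk)*S).transpose(2,0,1))<60)
    cnt,a,ce=blob(t,np.array(nk)*S,60); W=onplane(c,tf(cnt),.084)*1000; print('neck',a,cv2.minAreaRect(W[:,:2].astype(np.float32)))
    w=(P4>.09)&(P4<.115); cnt,a,ce=blob(w,np.array(gr)*S,60); W=onplane(c,tf(cnt),.104)*1000; print('grip',a,cv2.minEnclosingCircle(W[:,:2].astype(np.float32)),W.mean(0))
    if n=='top':
        g=cv2.cvtColor(big,cv2.COLOR_RGB2GRAY).astype(float); v,u=np.mgrid[150*S:230*S,260*S:330*S]
        W=onplane(c,tf(np.stack([u,v],-1).reshape(-1,2)),.066)*1000; G=g[150*S:230*S,260*S:330*S].ravel()
        k=(np.hypot(W[:,0]-578,W[:,1]+50)<14)&(G<np.percentile(G[np.hypot(W[:,0]-578,W[:,1]+50)<14],22)); D=W[k]
        by=D[np.argmin(D[:,0])]; print('V tip',by)
        for s in (1,-1):
            q=D[s*(D[:,1]-by[1])>2]; l=cv2.fitLine(q[:,:2].astype(np.float32),cv2.DIST_HUBER,0,.01,.01).ravel(); print(s,len(q),np.degrees(np.arctan2(l[1],l[0])),l)
E
```

```text
top collar 2060 ((578.9260864257812, -50.02055740356445), (42.344146728515625, 43.22940444946289), 79.5794448852539)
red 2839 arm-plane rect ((429.8092041015625, 285.7167053222656), (29.719762802124023, 95.91399383544922), 81.39450073242188)
neck 991 ((457.3846130371094, 273.807861328125), (27.49881935119629, 28.45661163330078), 76.83968353271484)
grip 592 ((377.75927734375, 290.9761657714844), 12.521163940429688) [377.98006435 291.42274461 104.        ]
V tip [570.05888354 -50.93466421  66.        ]
1 99 34.340736 [ 8.2569736e-01  5.6411332e-01  5.7616211e+02 -4.4926319e+01]
-1 54 -40.76843 [  0.757355    -0.65300345 576.43634    -56.44069   ]
scene collar 1289 ((572.588134765625, -45.98237228393555), (39.63591384887695, 66.19127655029297), 40.28363800048828)
red 1911 arm-plane rect ((421.42877197265625, 308.1799621582031), (75.07899475097656, 115.16047668457031), 74.5013656616211)
neck 378 ((462.2982482910156, 270.08984375), (30.990875244140625, 34.560184478759766), 76.96163177490234)
grip 416 ((381.1526794433594, 288.49591064453125), 25.14259910583496) [381.2851222  288.42567543 104.        ]
```

>>> {"api": "play_rows", "payload": {
  "plan": [
    [[0, 0, 0], 0.18, 1],
    [[0, 0, 0], 0.18, 1],
    [[0, 0, 0], 0.18, 1],
    [[2, -5, 0], 0, 1],
    [[2, -5, 0], 0, 1],
    [[2, -5, 0], 0, 1],
    [[2, -5, 0], 0, 1],
    [[2, -5, 0], 0, 1],
    [[2, -5, 0], 0, 1],
    [[2, -5, 0], 0, 1]
  ],
  "grip_force": 25
}}

```text
t: 2.35
ee_pos: [0.3951, -0.2327, 0.2308]
eef_rot: [3.122, -0.342, 0.001]
force: [0.5, -0.3, 0.8]
gripper_width: 0.0943
finger_force: 0.0
```

```bash
cat > go.py <<'E'
# go.py X Y Z YAWdeg : tool shifts (cm) in the present tool axes and turn (rad) needed
import sys
from m import *
from scipy.spatial.transform import Rotation as R
s=bot.observe(); M=R.from_rotvec(s['eef_rot']).as_matrix(); p=s['ee_pos']
y=np.arctan2(M[1,0],M[0,0]); print('t',round(s['t'],2),'p',p.round(4),'yaw',round(np.degrees(y),2),'F',s['force'].round(2),'w',round(s['gripper_width'],4),'q6',round(s['joint_pos'][5],2),'tilt',M[:,2].round(3))
if len(sys.argv)>4:
    X=np.array(sys.argv[1:4],float); t=np.radians(float(sys.argv[4]))
    print('shift cm',((X-p)@M*100).round(2),'turn',round(-np.angle(np.exp(1j*(t-y))),3))
E
python3 go.py .459 .2725 .16 -12.6
```

```text
t 2.35 p [ 0.3951 -0.2327  0.2308] yaw -12.52 F [ 0.49 -0.31  0.83] w 0.0943 q6 1.07 tilt [ 0.001 -0.001 -1.   ]
shift cm [ -4.72 -50.7    7.05] turn 0.001
```

>>> {"api": "play_rows", "payload": {
  "plan": [
    [[-0.4, -5.6, 0], 0, 1],
    [[-0.5, -5.6, 0], 0, 1],
    [[-0.5, -5.6, 0], 0, 1],
    [[-0.5, -5.6, 0.5], 0, 1],
    [[-0.5, -5.6, 0.5], 0, 1],
    [[-0.5, -5.6, 1], 0, 1],
    [[-0.5, -5.6, 1], 0, 1],
    [[-0.5, -5.6, 1], 0, 1],
    [[-0.8, -5.9, 1.5], 0, 1],
    [[0, 0, 1.5], 0, 1]
  ]
}}

```text
t: 3.6
ee_pos: [0.4581, 0.2746, 0.1601]
eef_rot: [-3.123, 0.333, -0.001]
force: [-0.3, 0.0, -0.1]
gripper_width: 0.0943
finger_force: 0.0
```

```bash
python3 go.py .459 .2725 .072 -12.6; python3 - <<'E'
from m import *
a=get('scene')[0];b=get('top')[0]
save('hov.png',np.hstack([a[60:240,150:350],b[160:340,100:300]]),2)
E
```

```text
t 3.6 p [0.4581 0.2746 0.1601] yaw -12.18 F [-0.31  0.02 -0.05] w 0.0943 q6 2.16 tilt [ 0.001  0.001 -1.   ]
shift cm [0.13 0.2  8.81] turn 0.007
```

View pics/hov.png

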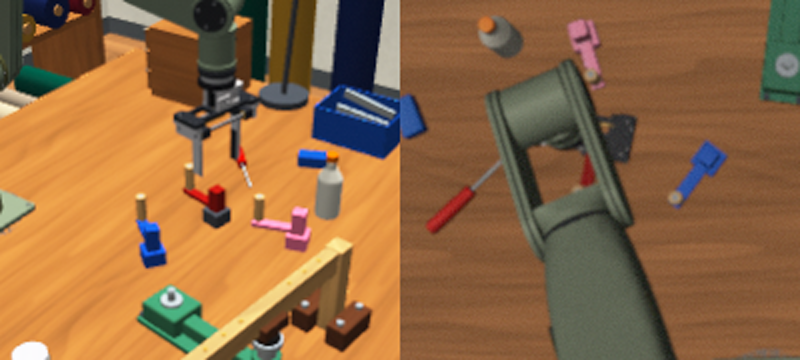

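The fingers straddle the red neck (scene crop about (215,195)). Next I descend and grip.

>>> {"api": "play_rows", "payload": {
  "plan": [
    [[0.1, 0.2, 2], 0, 1],
    [[0, 0, 2], 0, 1],
    [[0, 0, 2], 0, 1],
    [[0, 0, 1.6], 0, 1],
    [[0, 0, 1.2], 0, 1],
    [[0, 0, 0], 0, 1],
    [[0, 0, 0], 0, -0.4],
    [[0, 0, 0], 0, -1],
    [[0, 0, 0], 0, -1],
    [[0, 0, 0], 0, -1]
  ]
}}

```text
t: 4.95
ee_pos: [0.4588, 0.269, 0.0727]
eef_rot: [-3.123, 0.342, -0.001]
force: [-0.2, 0.3, -0.2]
gripper_width: 0.0576
finger_force: 0.0
```

>>> {"api": "play_rows", "payload": {
  "plan": [
    [[0, 0, 0], 0, -1],
    [[0, 0, 0], 0, -1],
    [[0, 0, 0], 0, -1],
    [[0, 0, -0.5], 0, -1],
    [[0, 0, -2], 0, -1],
    [[0, 0, -3], 0, -1],
    [[0, 0, -3], 0, -1],
    [[0, 0, -3], 0, -1],
    [[0, 0, -1], 0, -1],
    [[0, 0, 0], 0, -1]
  ]
}}

```text
t: 6.2
ee_pos: [0.4582, 0.2685, 0.1967]
eef_rot: [3.122, -0.342, -0.002]
force: [0.3, 0.0, -6.4]
gripper_width: 0.0279
finger_force: 25.0
```

```bash
python3 go.py .579 -.050 .195 -49; python3 - <<'E'
from m import *
a=get('scene')[0];b=get('top')[0]
save('lift.png',np.hstack([a[60:240,150:350],b[160:340,100:300]]),2)
E
```

```text
t 6.2 p [0.4582 0.2685 0.1967] yaw -12.51 F [ 0.26  0.02 -6.43] w 0.0279 q6 2.16 tilt [-0.001 -0.001 -1.   ]
shift cm [18.69 28.47  0.18] turn 0.637
```

View pics/lift.png

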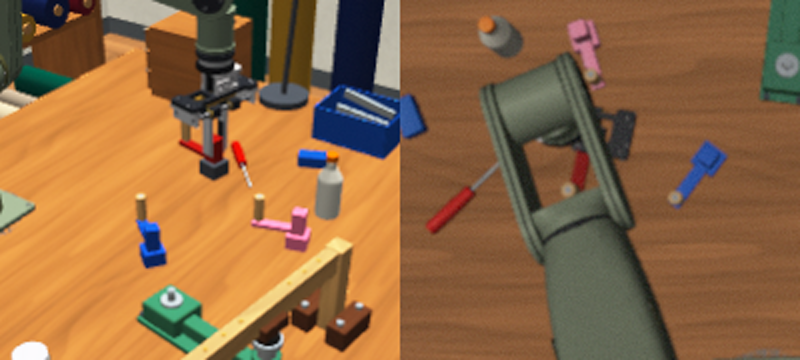

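>>> {"api": "play_rows", "payload": {
  "plan": [
    [[1.4, 2.1, 0], 0, -1],
    [[2.5, 3.8, 0], 0, -1],
    [[2.9, 4.4, 0], 0, -1],
    [[2.9, 4.4, 0], 0, -1],
    [[2.9, 4.4, 0], 0, -1],
    [[2.9, 4.4, 0], 0, -1],
    [[2.0, 3.1, 0], 0, -1],
    [[1.2, 1.9, 0], 0, -1],
    [[0, 0, 0], 0.1, -1],
    [[0, 0, 0], 0.15, -1]
  ]
}}

```text
t: 7.55
ee_pos: [0.5787, -0.0494, 0.1959]
eef_rot: [-3.053, 0.736, 0.005]
force: [0.2, 0.2, -6.9]
gripper_width: 0.0282
finger_force: 25.0
```

>>> {"api": "play_rows", "payload": {
  "plan": [
    [[0, 0, 0], 0.15, -1],
    [[0, 0, 0], 0.15, -1],
    [[0, 0, 0], 0.087, -1],
    [[0, 0, 0], 0, -1],
    [[0, 0, 0], 0, -1],
    [[0, 0, 0], 0, -1],
    [[0, 0, 0], 0, -1],
    [[0, 0, 0], 0, -1],
    [[0, 0, 0], 0, -1],
    [[0, 0, 0], 0, -1]
  ]
}}

```text
t: 8.8
ee_pos: [0.5796, -0.0499, 0.1975]
eef_rot: [-2.859, 1.303, 0.0]
force: [0.2, 0.5, -6.1]
gripper_width: 0.028
finger_force: 25.0
```

```bash
python3 go.py .579 -.050 .195 -49; python3 - <<'E'
from m import *
s={}
for n in ('scene','top'):
    im,d,c=get(n); P=cloud(c,d); s[n]=im
    # wooden grip top at z=.122+.104
    k=np.array([.579,-.05])+.085*np.array([np.cos(np.radians(131)),np.sin(np.radians(131))])
    m=(np.hypot(P[...,0]-k[0],P[...,1]-k[1])<.03)&(P[...,2]>.165)&(P[...,2]<.26)
    hs=cv2.cvtColor(im,cv2.COLOR_RGB2HSV); m&=(hs[...,0]>8)&(hs[...,0]<28)&(hs[...,1]>60)
    Q=P[m]; print(n,k.round(4),m.sum(),Q[Q[:,2]>.218].mean(0).round(4),Q.min(0).round(4),Q.max(0).round(4))
    vv,uu=np.where(m); print(uu.min(),uu.max(),vv.min(),vv.max())
    np.savez(n+'1',im=im,d=d)
save('hov2.png',np.hstack([s['scene'][110:260,150:330],s['top'][110:260,200:380]]),2.2)
E
```

```text
t 8.8 p [ 0.5796 -0.0499  0.1975] yaw -49.0 F [ 0.19  0.49 -6.06] w 0.028 q6 2.19 tilt [-0.  0. -1.]
shift cm [-0.03  0.05  0.25] turn 0.0
scene [0.5232 0.0142] 73 [0.5269 0.0113 0.2285] [0.515  0.0049 0.1689] [0.5349 0.0254 0.233 ]
230 236 157 172
top [0.5232 0.0142] 3 [0.5287 0.0079 0.2233] [0.5276 0.0038 0.1716] [0.5358 0.0079 0.2261]
277 278 199 200
```

View pics/hov2.png

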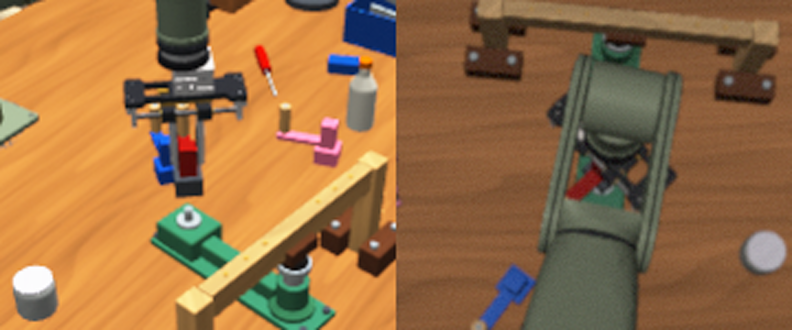

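The crank is held above the drive with its socket block in view (scene crop about (188,185)). I'll measure the block and the collar in the same scene view to get the relative offset.

```bash
python3 - <<'E'
from m import *
from scipy.optimize import least_squares
n='scene'; c=viewer.get_calibration(n); S=6
tf=lambda q,x0,y0:(np.asarray(q)+.5)/S-.5+[x0,y0]
cam=np.array(c['pose'])[:3,3]; vd=np.array([.579,-.05])-cam[:2]; vd/=np.linalg.norm(vd); lat=np.array([vd[1],-vd[0]])
x0,y0=205,160
im=np.mean([viewer.get_image(n)[0].astype(float) for _ in range(8)],0).astype(np.float32)
b=np.clip(cv2.resize(im[y0:240,x0:270],None,fx=S,fy=S,interpolation=cv2.INTER_CUBIC),0,255).astype(np.uint8)
h=cv2.cvtColor(b,cv2.COLOR_RGB2HSV)
# collar: bright unsaturated; near half
cnt,a,ce=blob((h[...,1]<90)&(h[...,2]>150),np.array([(235-x0)*S,(211-y0)*S]),60)
W=onplane(c,tf(cnt,x0,y0),.062)[:,:2]
f=lambda p,Q:np.hypot(Q[:,0]-p[0],Q[:,1]-p[1])-.0205
p=np.array([.579,-.05])
for _ in range(4):
    k=((W-p)@vd<0.004); p=least_squares(f,p,args=(W[k],),loss='soft_l1',f_scale=.001).x
print('collar scene',p.round(4),'n',k.sum(),'res',np.std(f(p,W[k])).round(4))
# block: dark grey
m=(h[...,2]<85)&(h[...,1]<110); cnt,a,ce=blob(m,np.array([(235-x0)*S,(193-y0)*S]),70)
q=tf(cnt,x0,y0); print('block',a/S/S,ce/S+[x0,y0],q.min(0),q.max(0))
bot_=q[(q[:,1]>q[:,1].max()-4)]
s=bot.observe(); zo=s['ee_pos'][2]-.0727
u0,u1=q[:,0].min(),q[:,0].max()
for u in np.linspace(u0+1,u1-1,6):
    col=q[abs(q[:,0]-u)<.3]; w=onplane(c,[[u,col[:,1].max()]],zo)[0][:2]; r=w-s['ee_pos'][:2]
    print(u.round(1),col[:,1].max().round(2),w.round(4),'along view',(r@vd).round(4),'lat',(r@lat).round(4))
print(vd,lat)
cv2.imwrite('pics/blk.png',cv2.resize(b[...,::-1],None,fx=1.5,fy=1.2))
E
```

```text
collar scene [ 0.5756 -0.0505] n 123 res 0.0099
block 79.58333333333333 [235.76259453 195.33007563] [227.25       191.08333333] [241.25 198.75]
228.2 192.58 [ 0.5475 -0.0499] along view 0.0195 lat -0.0255
230.6 198.75 [ 0.5754 -0.0732] along view -0.0159 lat -0.0176
233.0 198.75 [ 0.5823 -0.0686] along view -0.0165 lat -0.0093
235.4 198.25 [ 0.5875 -0.0618] along view -0.0143 lat -0.001
237.8 198.25 [ 0.5944 -0.0571] along view -0.0148 lat 0.0073
240.2 198.08 [ 0.6007 -0.0518] along view -0.0144 lat 0.0156
[-0.61028993  0.79217814] [0.79217814 0.61028993]
```

View pics/blk.png

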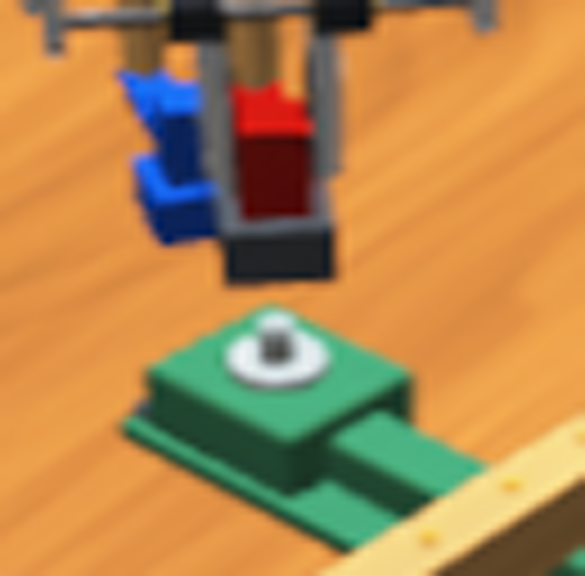

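```bash
python3 - <<'E'
from m import *
c=viewer.get_calibration('scene'); vd=np.array([-.61,.792]); S=6
im=np.mean([viewer.get_image('scene')[0].astype(float) for _ in range(8)],0)
s=bot.observe(); zo=s['ee_pos'][2]-.0727
g=im.mean(2)
for u in (233,234,236,237,239): print(u,'block col',g[192:204,u].round(0),'collar',im[203:219,u,0].round(0))
for nm,u,v,z in (('blk',236,198.3,zo),('blk',236,198.8,zo),('colC',235.8,209.2,.062),('colN',235.8,212.4,.062),('colN',235.8,213,.062),('stubtop',235.8,205,.084)):
    w=onplane(c,[[u,v]],z)[0][:2]; print(nm,v,w.round(4),'along',((w-[.579,-.05])@vd*1000).round(1),'lat',((w-[.579,-.05])@[.792,.61]*1000).round(1))
print(cv2.projectPoints(np.zeros((1,3)),np.zeros(3),np.zeros(3),np.eye(3),None)[0].shape)
E
```

```text
233 block col [ 71.  36.  36.  36.  36.  36.  36.  76. 136. 154. 150. 146.] collar [132. 124. 127. 134. 179. 198. 197. 209. 224. 190. 122.  85.  75.  76.
  75.  66.]
234 block col [ 71.  36.  36.  36.  36.  36.  36.  89. 142. 152. 147. 167.] collar [137. 188. 178. 136. 113. 107. 107. 158. 214. 206. 142.  86.  76.  76.
  76.  72.]
236 block col [ 61.  35.  36.  36.  36.  36.  35. 103. 146. 153. 146. 180.] collar [168. 207. 188. 136. 101.  85.  85. 150. 212. 208. 139.  80.  76.  76.
  76.  75.]
237 block col [ 57.  36.  36.  36.  36.  36.  36. 114. 148. 148. 144. 161.] collar [172. 165. 166. 173. 163. 147. 146. 191. 223. 196. 123.  79.  76.  76.
  75.  75.]
239 block col [ 52.  36.  35.  35.  36.  35.  35. 119. 146. 147. 151. 151.] collar [231. 181.  96. 138. 207. 227. 228. 228. 214. 145.  77.  77.  77.  76.
  76.  74.]
blk 198.3 [ 0.5892 -0.0609] along -14.8 lat 1.4
blk 198.8 [ 0.5908 -0.0631] along -17.6 lat 1.4
colC 209.2 [ 0.5773 -0.0491] along 1.7 lat -0.8
colN 212.4 [ 0.5877 -0.0634] along -15.9 lat -1.2
colN 213 [ 0.5897 -0.066 ] along -19.2 lat -1.3
stubtop 205 [ 0.5798 -0.0513] along -1.5 lat -0.2
(1, 1, 2)
```

>>> {"api": "play_rows", "payload": {
  "plan": [
    [[-0.05, 0.06, 0.5], 0, -1],
    [[0, 0, 1], 0, -1],
    [[0, 0, 1], 0, -1],
    [[0, 0, 0.8], 0, -1],
    [[0, 0, 0.4], 0, -1],
    [[0, 0, 0.2], 0, -1],
    [[0, 0, 0.1], 0, -1],
    [[0, 0, 0.1], 0, -1],
    [[0, 0, 0.1], 0, -1],
    [[0, 0, 0], 0, -1]
  ]
}}

```text
t: 10.95
ee_pos: [0.5788, -0.0498, 0.1555]
eef_rot: [-2.859, 1.303, -0.0]
force: [-0.1, 0.2, -6.6]
gripper_width: 0.0278
finger_force: 25.0
```

```bash
python3 go.py .579 -.050 .1347 -49; python3 -c "
from m import *;print(bot.observe()['moment'])"
```

```text
t 10.95 p [ 0.5788 -0.0498  0.1555] yaw -49.0 F [-0.07  0.18 -6.56] w 0.0278 q6 2.19 tilt [ 0. -0. -1.]
shift cm [ 0.03 -0.01  2.08] turn 0.0
[ 0.02383861 -0.0529455   0.00377024]
```

>>> {"api": "play_rows", "payload": {
  "plan": [
    [[0, 0, 0.05], 0, -1],
    [[0, 0, 0.05], 0, -1],
    [[0, 0, 0.05], 0, -1],
    [[0, 0, 0.05], 0, -1],
    [[0, 0, 0.05], 0, -1],
    [[0, 0, 0.05], 0, -1],
    [[0, 0, 0], 0, -1],
    [[0, 0, 0], 0, -1],
    [[0, 0, 0], 0, -1],
    [[0, 0, 0], 0, -1]
  ]
}}

```text
t: 12.2
ee_pos: [0.579, -0.05, 0.1527]
eef_rot: [2.859, -1.303, 0.001]
force: [-0.6, -1.2, -5.7]
gripper_width: 0.0275
finger_force: 25.0
```

```bash
python3 go.py .579 -.050 .1347 -49; python3 -c "
from m import *;print(bot.observe()['moment'])"
```

```text
t 12.2 p [ 0.579  -0.05    0.1527] yaw -49.0 F [-0.62 -1.25 -5.75] w 0.0275 q6 2.19 tilt [ 0. -0. -1.]
shift cm [ 0.  -0.   1.8] turn 0.0
[-0.3326497   0.07380748  0.01404205]
```

>>> {"api": "play_rows", "payload": {
  "plan": [
    [[0.04, 0.08, 0], 0, -1],
    [[0, 0, 0], 0, -1],
    [[0, 0, 0.05], 0, -1],
    [[0, 0, 0.05], 0, -1],
    [[0, 0, 0.05], 0, -1],
    [[0, 0, 0.05], 0, -1],
    [[0, 0, 0], 0, -1],
    [[0, 0, 0], 0, -1],
    [[0, 0, 0], 0, -1],
    [[0, 0, 0], 0, -1]
  ]
}}

```text
t: 13.45
ee_pos: [0.5785, -0.0507, 0.1505]
eef_rot: [-2.859, 1.303, -0.0]
force: [1.4, -0.2, -5.6]
gripper_width: 0.0283
finger_force: 25.0
```

```bash
python3 go.py .579 -.050 .1347 -49; python3 -c "
from m import *;print(bot.observe()['moment'])"
```

```text
t 13.45 p [ 0.5785 -0.0507  0.1505] yaw -49.0 F [ 1.44 -0.17 -5.61] w 0.0283 q6 2.19 tilt [ 0.  0. -1.]
shift cm [-0.01 -0.08  1.58] turn 0.0
[-0.0878143  -0.24164409 -0.00495268]
```

>>> {"api": "play_rows", "payload": {
  "plan": [
    [[0.05, -0.04, 0], 0, -1],
    [[0, 0, 0], 0, -1],
    [[0, 0, 0.1], 0, -1],
    [[0, 0, 0.1], 0, -1],
    [[0, 0, 0.1], 0, -1],
    [[0, 0, 0.1], 0, -1],
    [[0, 0, 0.1], 0, -1],
    [[0, 0, 0], 0, -1],
    [[0, 0, 0], 0, -1],
    [[0, 0, 0], 0, -1]
  ]
}}

```text
t: 14.7
ee_pos: [0.579, -0.0508, 0.1453]
eef_rot: [2.859, -1.303, -0.0]
force: [-0.9, -1.4, -7.3]
gripper_width: 0.0277
finger_force: 25.0
```

```bash
python3 go.py .579 -.050 .1347 -49; python3 -c "
from m import *;print(bot.observe()['moment'])"
```

```text
t 14.7 p [ 0.579  -0.0508  0.1453] yaw -49.0 F [-0.94 -1.4  -7.25] w 0.0277 q6 2.19 tilt [-0.  0. -1.]
shift cm [-0.06 -0.06  1.06] turn -0.0
[-0.07739169  0.07778282 -0.03480612]
```

>>> {"api": "play_rows", "payload": {
  "plan": [
    [[0.02, 0.03, 0], 0, -1],
    [[0, 0, 0.1], 0, -1],
    [[0, 0, 0.1], 0, -1],
    [[0, 0, 0.15], 0, -1],
    [[0, 0, 0.15], 0, -1],
    [[0, 0, 0.15], 0, -1],
    [[0, 0, 0.15], 0, -1],
    [[0, 0, 0.1], 0, -1],
    [[0, 0, 0], 0, -1],
    [[0, 0, 0], 0, -1]
  ]
}}

```text
t: 15.95
ee_pos: [0.579, -0.0511, 0.1365]
eef_rot: [-2.859, 1.303, -0.0]
force: [-0.6, 0.1, -6.3]
gripper_width: 0.0281
finger_force: 25.0
```

```bash
python3 go.py .579 -.050 .1347 -49; python3 -c "
from m import *;print(bot.observe()['moment'])"
```

```text
t 15.95 p [ 0.579  -0.0511  0.1365] yaw -49.0 F [-0.65  0.11 -6.34] w 0.0281 q6 2.19 tilt [ 0. -0. -1.]
shift cm [-0.09 -0.07  0.18] turn 0.0
[ 0.01718869 -0.10249987 -0.00633046]
```

>>> {"api": "play_rows", "payload": {
  "plan": [
    [[0.03, 0, 0.08], 0, -1],
    [[0, 0, 0.07], 0, -1],
    [[0, 0, 0], 0, -1],
    [[0, 0, 0], 0, -0.2],
    [[0, 0, 0], 0, 0.2],
    [[0, 0, 0], 0, 0.2],
    [[0, 0, 0], 0, 0.2],
    [[0, 0, 0], 0, 0.2],
    [[0, 0, -1], 0, 0.2],
    [[0, 0, -2], 0, 0.2]
  ]
}}

```text
t: 17.2
ee_pos: [0.5785, -0.0512, 0.1648]
eef_rot: [2.858, -1.303, -0.003]
force: [0.1, -0.2, 0.0]
gripper_width: 0.0567
finger_force: 0.0
```

>>> {"api": "play_rows", "payload": {
  "plan": [
    [[0, 0, -3], 0, 0.2],
    [[0, 0, -1], 0, 0.2],
    [[-3, 0, 0], 0, 0.2],
    [[-4, 0, 0], 0, 0.2],
    [[-1.5, 0, 0], 0, 0.2],
    [[0, 0, 0], 0, 0.2],
    [[0, 0, 0], 0, 0.2],
    [[0, 0, 0], 0, 0.2],
    [[0, 0, 0], 0, 0.2],
    [[0, 0, 0], 0, 0.2]
  ]
}}

```text
t: 18.45
ee_pos: [0.5236, 0.0124, 0.2048]
eef_rot: [2.858, -1.304, -0.0]
force: [0.0, -0.3, -0.5]
gripper_width: 0.0567
finger_force: 0.0
```

```bash
python3 go.py .5232 .0132 .150 -49; python3 - <<'E'
from m import *
im,d,c=get('scene'); P=cloud(c,d)
r=red(im)&(np.hypot(P[...,0]-.579,P[...,1]+.05)<.04); Q=P[r]; t=Q[Q[:,2]>Q[:,2].max()-.012]; print('neck z max',np.sort(Q[:,2])[-8:].round(4),t.mean(0).round(4))
save('seat.png',im[140:260,170:330],4)
E
```

```text
t 18.45 p [0.5236 0.0124 0.2048] yaw -49.03 F [ 0.01 -0.26 -0.49] w 0.0567 q6 2.29 tilt [-0. -0. -1.]
shift cm [-0.08 -0.02  5.48] turn -0.001
neck z max [0.1488 0.149  0.149  0.1493 0.1496 0.1497 0.1498 0.1522] [ 0.5792 -0.0523  0.1467]
```

View pics/seat.png

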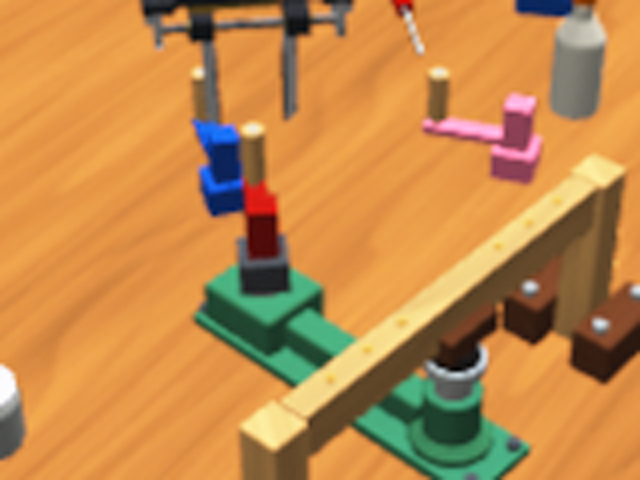

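The crank sits on the drive (scene crop about (262,265)), with the grip at (253,150) between the fingers. Next I descend and grip it.

>>> {"api": "play_rows", "payload": {
  "plan": [
    [[-0.08, 0, 1.5], 0, 0.2],
    [[0, 0, 1.5], 0, 0.2],
    [[0, 0, 1.3], 0, 0.2],
    [[0, 0, 0.8], 0, 0.2],
    [[0, 0, 0.3], 0, 0.2],
    [[0, 0, 0], 0, -0.3],
    [[0, 0, 0], 0, -1],
    [[0, 0, 0], 0, -1],
    [[0, 0, 0], 0, -1],
    [[0, 0, 0], 0, -1]
  ]
}}

```text
t: 19.75
ee_pos: [0.523, 0.0134, 0.1513]
eef_rot: [-2.859, 1.303, -0.001]
force: [0.6, -0.1, 1.1]
gripper_width: 0.0215
finger_force: 25.0
```

```bash
python3 go.py .5232 .0132 .150 -49; python3 -c "
from m import *;print(bot.observe()['moment'])"
```

```text
t 19.75 p [0.523  0.0134 0.1513] yaw -49.0 F [ 0.58 -0.13  1.07] w 0.0215 q6 2.29 tilt [ 0. -0. -1.]
shift cm [0.02 0.   0.13] turn 0.0
[ 0.01039011 -0.02856912 -0.005666  ]
```

>>> {"api": "play_rows", "payload": {
  "plan": [
    [[0.1, -1.33, 0], 0, -1],
    [[0.31, -1.3, 0], 0, -1],
    [[0.51, -1.23, 0], 0, -1],
    [[0.7, -1.14, 0], 0, -1],
    [[0.87, -1.01, 0], 0, -1],
    [[1.01, -0.87, 0], 0, -1],
    [[1.14, -0.7, 0], 0, -1],
    [[1.23, -0.51, 0], 0, -1],
    [[1.3, -0.31, 0], 0, -1],
    [[1.33, -0.1, 0], 0, -1]
  ]
}}

```text
t: 21.0
ee_pos: [0.6408, 0.0078, 0.1505]
eef_rot: [-2.859, 1.301, 0.014]
force: [-8.6, 5.4, 6.7]
gripper_width: 0.0214
finger_force: 25.0
```

```bash
cat > w.py <<'E'
from m import *
from scipy.spatial.transform import Rotation as R
import sys
s=bot.observe(); M=R.from_rotvec(s['eef_rot']).as_matrix(); C=np.array([.579,-.051])
r=s['ee_pos'][:2]-C; n=np.linalg.norm(r); u=r/n; tg=np.array([u[1],-u[0]])  # clockwise tangent
F=s['force']; a=np.degrees(np.arctan2(*(np.array([*r,0])@M)[[1,0]]))
print('t',round(s['t'],2),'r',n.round(4),'a',a.round(1),'tang',(F[:2]@tg).round(2),'rad',(F[:2]@u).round(2),'Fz',F[2].round(2),'z',s['ee_pos'][2].round(4),'w',s['gripper_width'].round(4),'yaw',np.degrees(np.arctan2(M[1,0],M[0,0])).round(2))
E
python3 w.py
```

```text
Traceback (most recent call last):
  File "w.py", line 7, in <module>
    print('t',round(s['t'],2),'r',n.round(4),'a',a.round(1),'tang',(F[:2]@tg).round(2),'rad',(F[:2]@u).round(2),'Fz',F[2].round(2),'z',s['ee_pos'][2].round(4),'w',s['gripper_width'].round(4),'yaw',np.degrees(np.arctan2(M[1,0],M[0,0])).round(2))
                                                                                                                                                                   ^^^^^^^^^^^^^^^^^^^^^^^^
AttributeError: 'float' object has no attribute 'round'
```

```bash
sed -i "s/s\['gripper_width'\].round(4)/round(s['gripper_width'],4)/" w.py; python3 w.py
```

```text
t 21.0 r 0.0853 a -92.5 tang -9.85 rad -2.5 Fz 6.74 z 0.1505 w 0.0214 yaw -48.92
```

>>> {"api": "play_rows", "payload": {
  "plan": [
    [[1.33, 0.1, -0.03], 0, -1],
    [[1.3, 0.31, -0.03], 0, -1],
    [[1.23, 0.51, 0], 0, -1],
    [[1.14, 0.7, 0], 0, -1],
    [[1.01, 0.87, 0], 0, -1],
    [[0.87, 1.01, 0], 0, -1],
    [[0.7, 1.14, 0], 0, -1],
    [[0.51, 1.23, 0], 0, -1],
    [[0.31, 1.3, 0], 0, -1],
    [[0.1, 1.33, 0], 0, -1]
  ]
}}

```text
t: 22.25
ee_pos: [0.6376, -0.1118, 0.1515]
eef_rot: [-2.853, 1.299, -0.006]
force: [4.8, 6.5, 0.2]
gripper_width: 0.0217
finger_force: 25.0
```

```bash
python3 w.py
```

```text
t 22.25 r 0.0845 a -2.9 tang -8.0 rad -1.38 Fz 0.16 z 0.1515 w 0.0217 yaw -48.96
```

>>> {"api": "play_rows", "payload": {
  "plan": [
    [[-0.1, 1.33, 0], 0, -1],
    [[-0.31, 1.3, 0], 0, -1],
    [[-0.51, 1.23, 0], 0, -1],
    [[-0.7, 1.14, 0], 0, -1],
    [[-0.87, 1.01, 0], 0, -1],
    [[-1.01, 0.87, 0], 0, -1],
    [[-1.14, 0.7, 0], 0, -1],
    [[-1.23, 0.51, 0], 0, -1],
    [[-1.3, 0.31, 0], 0, -1],
    [[-1.33, 0.1, 0], 0, -1]
  ]
}}

```text
t: 23.5
ee_pos: [0.5177, -0.11, 0.1523]
eef_rot: [2.855, -1.3, 0.015]
force: [2.8, -7.4, -3.5]
gripper_width: 0.0217
finger_force: 25.0
```

```bash
python3 w.py
```

```text
t 23.5 r 0.085 a 87.1 tang -7.26 rad 3.15 Fz -3.54 z 0.1523 w 0.0217 yaw -48.97
```

>>> {"api": "play_rows", "payload": {
  "plan": [
    [[-0.67, -0.03, 0], 0, -1],
    [[-0.66, -0.08, 0], 0, -1],
    [[-0.65, -0.13, 0], 0, -1],
    [[-0.64, -0.18, 0], 0, -1],
    [[-0.63, -0.23, 0], 0, -1],
    [[-0.61, -0.28, 0], 0, -1],
    [[-0.58, -0.33, 0], 0, -1],
    [[-0.56, -0.37, 0], 0, -1],
    [[-0.52, -0.41, 0], 0, -1],
    [[-0.49, -0.45, 0], 0, -1]
  ]
}}

```text
t: 24.75
ee_pos: [0.4934, -0.0476, 0.1516]
eef_rot: [2.853, -1.298, -0.0]
force: [-5.5, -7.8, 3.3]
gripper_width: 0.0215
finger_force: 25.0
```

```bash
python3 w.py
```

```text
t 24.75 r 0.0857 a 133.4 tang -8.04 rad 5.22 Fz 3.28 z 0.1516 w 0.0215 yaw -48.94
```

>>> {"api": "play_rows", "payload": {
  "plan": [
    [[-0.45, -0.49, 0], 0, -1],
    [[-0.41, -0.52, 0], 0, -1],
    [[-0.37, -0.56, 0], 0, -1],
    [[-0.33, -0.58, 0], 0, -1],
    [[-0.28, -0.61, 0], 0, -1],
    [[-0.23, -0.63, 0], 0, -1],
    [[-0.18, -0.64, 0], 0, -1],
    [[-0.13, -0.65, 0], 0, -1],
    [[-0.08, -0.66, 0], 0, -1],
    [[-0.03, -0.67, 0], 0, -1]
  ]
}}

```text
t: 26.0
ee_pos: [0.5211, 0.0124, 0.1511]
eef_rot: [2.854, -1.299, -0.007]
force: [-7.3, -4.7, 4.9]
gripper_width: 0.0217
finger_force: 25.0
```

```bash
python3 w.py
```

```text
t 26.0 r 0.0859 a 178.7 tang -8.55 rad 1.47 Fz 4.9 z 0.1511 w 0.0217 yaw -48.93
```

>>> {"api": "play_rows", "payload": {
  "plan": [
    [[-0.02, -0.58, 0], 0, -1],
    [[0.08, -0.66, 0], 0, -1],
    [[0.13, -0.65, 0], 0, -1],
    [[0.18, -0.64, 0], 0, -1],
    [[0.23, -0.63, 0], 0, -1],
    [[0.28, -0.61, 0], 0, -1],
    [[0.33, -0.58, 0], 0, -1],
    [[0.37, -0.56, 0], 0, -1],
    [[0.41, -0.52, 0], 0, -1],
    [[0.45, -0.49, 0], 0, -1]
  ]
}}

```text
t: 27.25
ee_pos: [0.5811, 0.0345, 0.1508]
eef_rot: [2.856, -1.3, -0.012]
force: [-7.9, -0.5, 7.0]
gripper_width: 0.0216
finger_force: 25.0
```

```bash
python3 w.py
```

```text
t 27.25 r 0.0855 a -137.5 tang -7.89 rad -0.72 Fz 6.99 z 0.1508 w 0.0216 yaw -48.94
```

>>> {"api": "play_rows", "payload": {
  "plan": [
    [[0.49, -0.45, 0], 0, -1],
    [[0.52, -0.41, 0], 0, -1],
    [[0.56, -0.37, 0], 0, -1],
    [[0.58, -0.33, 0], 0, -1],
    [[0.61, -0.28, 0], 0, -1],
    [[0.63, -0.23, 0], 0, -1],
    [[0.64, -0.18, 0], 0, -1],
    [[0.65, -0.13, 0], 0, -1],
    [[0.66, -0.08, 0], 0, -1],
    [[0.67, -0.03, 0], 0, -1]
  ]
}}

```text
t: 28.5
ee_pos: [0.64, 0.0081, 0.1509]
eef_rot: [-2.858, 1.3, 0.013]
force: [-5.8, 5.5, 3.6]
gripper_width: 0.0215
finger_force: 25.0
```

```bash
python3 w.py
```

```text
t 28.5 r 0.0849 a -93.0 tang -7.96 rad -0.33 Fz 3.63 z 0.1509 w 0.0215 yaw -48.93
```

>>> {"api": "play_rows", "payload": {
  "plan": [
    [[0.67, 0.03, 0], 0, -1],
    [[0.66, 0.08, 0], 0, -1],
    [[0.65, 0.13, 0], 0, -1],
    [[0.64, 0.18, 0], 0, -1],
    [[0.63, 0.23, 0], 0, -1],
    [[0.61, 0.28, 0], 0, -1],
    [[0.58, 0.33, 0], 0, -1],
    [[0.56, 0.37, 0], 0, -1],
    [[0.52, 0.41, 0], 0, -1],
    [[0.49, 0.45, 0], 0, -1]
  ]
}}

```text
t: 29.75
ee_pos: [0.6635, -0.0525, 0.1512]
eef_rot: [-2.853, 1.298, 0.004]
force: [-0.0, 8.3, 2.5]
gripper_width: 0.0214
finger_force: 25.0
```

```bash
python3 w.py
```

```text
t 29.75 r 0.0845 a -47.9 tang -8.31 rad -0.18 Fz 2.49 z 0.1512 w 0.0214 yaw -48.92
```

>>> {"api": "play_rows", "payload": {
  "plan": [
    [[0.45, 0.49, 0], 0, -1],
    [[0.41, 0.52, 0], 0, -1],
    [[0.37, 0.56, 0], 0, -1],
    [[0.33, 0.58, 0], 0, -1],
    [[0.28, 0.61, 0], 0, -1],
    [[0.23, 0.63, 0], 0, -1],
    [[0.18, 0.64, 0], 0, -1],
    [[0.13, 0.65, 0], 0, -1],
    [[0.08, 0.66, 0], 0, -1],
    [[0.03, 0.67, 0], 0, -1]
  ]
}}

```text
t: 31.0
ee_pos: [0.637, -0.1122, 0.1517]
eef_rot: [-2.853, 1.299, -0.007]
force: [5.4, 5.0, -1.7]
gripper_width: 0.0215
finger_force: 25.0
```

```bash
python3 w.py
```

```text
t 31.0 r 0.0843 a -2.4 tang -7.33 rad 0.09 Fz -1.73 z 0.1517 w 0.0215 yaw -48.96
```

>>> {"api": "play_rows", "payload": {
  "plan": [
    [[-0.03, 0.67, 0], 0, -1],
    [[-0.08, 0.66, 0], 0, -1],
    [[-0.13, 0.65, 0], 0, -1],
    [[-0.18, 0.64, 0], 0, -1],
    [[-0.23, 0.63, 0], 0, -1],
    [[-0.28, 0.61, 0], 0, -1],
    [[-0.33, 0.58, 0], 0, -1],
    [[-0.37, 0.56, 0], 0, -1],
    [[-0.41, 0.52, 0], 0, -1],
    [[-0.45, 0.49, 0], 0, -1]
  ]
}}

```text
t: 32.25
ee_pos: [0.5769, -0.1356, 0.1522]
eef_rot: [-2.855, 1.301, -0.017]
force: [8.6, 1.7, -4.9]
gripper_width: 0.0214
finger_force: 25.0
```

```bash
python3 w.py
```

```text
t 32.25 r 0.0846 a 42.4 tang -8.57 rad -1.93 Fz -4.95 z 0.1522 w 0.0214 yaw -48.99
```

>>> {"api": "play_rows", "payload": {
  "plan": [
    [[-0.24, 0.23, 0], 0, -1],
    [[-0.25, 0.22, 0], 0, -1],
    [[-0.26, 0.21, 0], 0, -1],
    [[-0.26, 0.2, 0], 0, -1],
    [[-0.28, 0.19, 0], 0, -1],
    [[-0.28, 0.18, 0], 0, -1],
    [[-0.29, 0.17, 0], 0, -1],
    [[-0.29, 0.16, 0], 0, -1],
    [[-0.3, 0.14, 0], 0, -1],
    [[-0.31, 0.14, 0], 0, -1]
  ]
}}

```text
t: 33.5
ee_pos: [0.5452, -0.1288, 0.1524]
eef_rot: [-2.858, 1.302, -0.02]
force: [9.3, -3.2, -5.4]
gripper_width: 0.0214
finger_force: 25.0
```

```bash
python3 w.py
```

```text
t 33.5 r 0.0848 a 64.5 tang -9.82 rad -0.78 Fz -5.41 z 0.1524 w 0.0214 yaw -48.99
```

>>> {"api": "play_rows", "payload": {
  "plan": [
    [[0, 0, 0], 0, -1],
    [[0, 0, 0], 0, -1],
    [[0, 0, 0], 0, -1],
    [[0, 0, 0], 0, -1],
    [[0, 0, 0], 0, -1],
    [[0, 0, 0], 0, -1],
    [[0, 0, 0], 0, -1],
    [[-0.22, 0.09, 0], 0, -1],
    [[-0.24, 0.08, 0], 0, -1],
    [[-0.24, 0.08, 0], 0, -1]
  ]
}}

```text
t: 34.75
ee_pos: [0.5386, -0.1257, 0.1525]
eef_rot: [2.858, -1.302, 0.02]
force: [9.6, -4.6, -6.4]
gripper_width: 0.0215
finger_force: 25.0
```

```bash
python3 w.py; python3 - <<'E'
from m import *
im=np.mean([viewer.get_image('scene')[0].astype(float) for _ in range(4)],0)
old=np.load('avg_scene.npy'); 
# compare pad region before / now
def crop(i): return np.clip(cv2.resize(i[205:260,260:310].astype(np.float32),(390,429),interpolation=cv2.INTER_CUBIC)*1.4+15,0,255).astype(np.uint8)
save('pad.png',np.hstack([crop(old),crop(im)]))
E
```

```text
t 34.75 r 0.0849 a 69.4 tang -10.65 rad -0.49 Fz -6.4 z 0.1525 w 0.0215 yaw -48.99
```

View pics/pad.png

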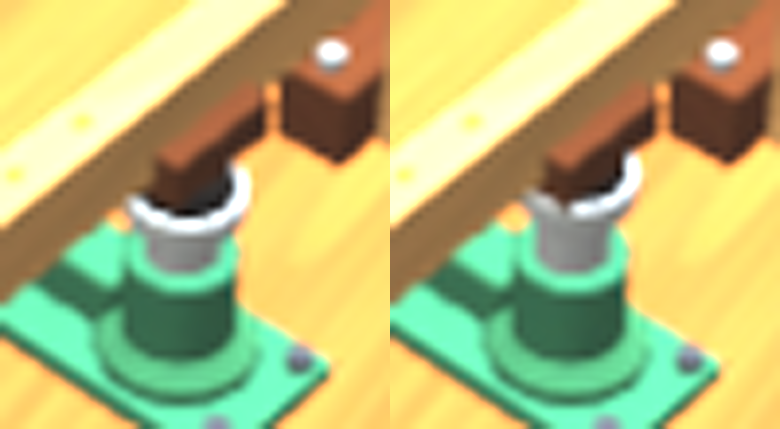

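The right half shows the pad raised and tucked under the block, and the load has risen steadily to about 2–2.7 N over baseline. That is roughly 0.2 turn past contact, so I stop here, ease the load, release and retreat.

>>> {"api": "play_rows", "payload": {
  "plan": [
    [[0.14, -0.05, 0], 0, -1],
    [[0.14, -0.05, 0], 0, -1],
    [[0.12, -0.05, 0.05], 0, -1],
    [[0, 0, 0.05], 0, -1],
    [[0, 0, 0], 0, -1],
    [[0, 0, 0], 0, -1],
    [[0, 0, 0], 0, -1],
    [[0, 0, 0], 0, -1],
    [[0, 0, 0], 0, -1],
    [[0, 0, 0], 0, -1]
  ]
}}

```text
t: 36.2
ee_pos: [0.5396, -0.1266, 0.1516]
eef_rot: [2.858, -1.303, 0.01]
force: [5.5, -3.2, -0.4]
gripper_width: 0.0212
finger_force: 25.0
```

```bash
python3 w.py
```

```text
t 36.2 r 0.0852 a 68.6 tang -6.36 rad 0.26 Fz -0.45 z 0.1516 w 0.0212 yaw -49.0
```

>>> {"api": "play_rows", "payload": {
  "plan": [
    [[0.2, -0.08, 0], 0, -1],
    [[0.2, -0.08, 0], 0, -1],
    [[0.13, -0.05, 0], 0, -1],
    [[0, 0, 0], 0, -1],
    [[0, 0, 0], 0, -0.4],
    [[0, 0, 0], 0, 0],
    [[0, 0, 0], 0, 0.2],
    [[0, 0, 0], 0, 0.2],
    [[0, 0, 0], 0, 0.2],
    [[0, 0, 0], 0, 0.2]
  ]
}}

```text
t: 37.45
ee_pos: [0.542, -0.128, 0.1506]
eef_rot: [-2.859, 1.303, 0.0]
force: [0.4, 0.5, 0.1]
gripper_width: 0.0569
finger_force: 0.0
```

```bash
python3 w.py
```

```text
t 37.45 r 0.0854 a 66.6 tang -0.16 rad -0.67 Fz 0.1 z 0.1506 w 0.0569 yaw -49.0
```

>>> {"api": "play_rows", "payload": {
  "plan": [
    [[0, 0, -1], 0, 0.2],
    [[0, 0, -2], 0, 0.2],
    [[0, 0, -3], 0, 0.2],
    [[0, 0, -3], 0, 0.2],
    [[-2, 2, -2], 0, 0.2],
    [[-3, 3, -1], 0, 0.2],
    [[-3, 3, 0], 0, 0.2],
    [[-3, 3, 0], 0, 0.2],
    [[-1, 1, 0], 0, 0.2],
    [[0, 0, 0], 0, 0.2]
  ]
}}

```text
t: 38.7
ee_pos: [0.3731, -0.1164, 0.2714]
eef_rot: [-2.858, 1.304, -0.004]
force: [0.8, 0.1, -0.5]
gripper_width: 0.0562
finger_force: 0.0
```

```bash
python3 - <<'E'
from m import *
im,d,c=get('scene'); P=cloud(c,d); print(bot.observe()['ee_pos'],bot.observe()['force'])
r=red(im)&(np.hypot(P[...,0]-.579,P[...,1]+.05)<.12)&(P[...,2]>.06); Q=P[r]
k=np.hypot(Q[:,0]-.579,Q[:,1]+.051)<.025; print('neck',np.sort(Q[k,2])[-8:].round(4),Q[k&(Q[:,2]>.135)].mean(0).round(4)); a=Q[(Q[:,2]<.115)&(Q[:,2]>.1)]; print('arm',len(a),a.mean(0).round(4),np.percentile(a[:,2],[5,95]).round(4))
E
```

```text
[ 0.37367833 -0.11657021  0.2712949 ] [ 0.27004077 -0.14014615  0.59431403]
neck [0.1484 0.1486 0.1487 0.1488 0.1488 0.1495 0.1501 0.1502] [ 0.5792 -0.054   0.1447]
arm 120 [ 0.563  -0.0925  0.1065] [0.1018 0.1115]
```

The crank is seated (arm top at 0.1065 m against 0.106 m expected) and the gripper is clear.

```bash
python3 -c "
from rig import bot
print(bot.finish_job())"
```

```text
the job is handed in; nothing more can be done
None
```

The job is handed in: the crank is on the drive and was wound clockwise until the pad met the block, then nipped up by about 0.2 turn (estimated from noisy force readings, plausible range 0.18–0.25), and the gripper is open and clear at about 39 s.

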